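# Slide the track plate out of its case and bridge the ball run

### The job

The ball run on the lab bench is missing its red track plate, which lies flush in the bay of the white storage case; the case sinks a little on its feet when pressed. Press gently on its top and slide it out over the case's open edge until it overhangs enough to pinch by its two long sides, never pushing hard on the case and its thin bay floor or letting the plate tip off; then lift it and lower it, not drop it, into the gap between the two towers so that it sits flat on both seats, and let go. Leave the domino, the cup and the tape roll as they are.

Things in the scene. Friction and masses are not known exactly. Their poses are not given: they have to be found in the camera images.
- plate_center (a point): Centre (half-way up) of the red aluminium track plate, a flat bar 200 mm long (its x), 50 mm wide (its y), 9 mm thick (its z), 0.25 to 0.36 kg, the same either way round. It starts in the case's bay, top flush with the case top, its sides out of reach. With 65 to 85 mm overhanging it still lies on the floor and can be pinched across its width beyond the case; past 100 mm it tips.
- case: White storage case, 240 x 126 mm, level, on telescopic feet held by friction: a press of 1 to 3 N sinks it 3 to 10 mm, straight down, to a stop to be found by feel. A bay along its x axis (centred on y = 0) has its floor at z = 60 mm, is 54 mm wide, walled 9 mm high at both sides and behind (x = 105 mm), open at -x, where the case ends at x = -105 mm: the plate slides out along -x.
- case_edge (a point): Middle of the bay floor's open edge, 63 to 78 mm above the bench at the start; axes as the case, so the plate comes out along its -x.
- bay_floor: Thin grey floor of the bay, under the plate, 209 x 53 mm; origin at its middle, 2 mm under its surface. It must never bear 20 N (plate's weight included). Closed fingertips pressing 8 to 13 N on the plate drag it by friction; a lighter press slips. Against the stop the contact is stiff: come down at 5 mm/s or slower, then keep the force while dragging.
- gap_seat (a point): Middle of the gap in the ball run, at seat height (60 mm above the bench), between two fixed cardboard towers with green bands, 90 mm wide, on a plywood base 8 mm thick; x points from the towers' short one to the long one with the domino. Seats span 88 to 106 mm from the middle, both ways along x. Seated, the plate's centre is 4.5 mm above this point, its length along x, either way round.
- gap: The same towers and base; origin on the bench below the middle of the gap. Wooden end lips at x = +-106 mm (6 mm play per end) and side cheeks at the seats, beyond 91 mm, 58 mm apart (4 mm play per side) stand 9 mm above the seats, level with the seated plate's top. Between the towers it is open down to the base board.
- domino_center (a point): Centre of the yellow domino, 10 x 24 x 48 mm, standing on top of the longer tower, about 33 mm beyond its lip's inner edge; not to be moved or toppled.
- cup_center (a point): Centre of the blue cup, 68 mm across, 85 mm high, standing on the bench between case and gap; leave it there.
- tape_center (a point): Centre of the green tape roll, 84 mm across, 24 mm high, lying on the bench between case and gap; leave it there.
There are look-alikes about, which are no part of the job. Of the things that look like the part that bears plate_center, the largest one is meant.

How it is judged (in metres and radians):
On the way, in this order (a step that is already met when the one before it is completed fails the run):
1. the plate lies on the bay floor, slid out so that it overhangs the open edge by at least 45 mm (x of plate_center in the frame of case_edge below 0.055 m and angle between plate_center's own z axis and vertical below 0.06 rad and contact force between plate and bay_floor above 0.3 N), for 0.2 s.
2. the plate is lifted clear of the case in the fingers (z of plate_center in the frame of case_edge above 0.025 m and contact force between plate and case below 0.05 N and contact force between the fingers and plate above 1 N), for 0.2 s.
3. the plate is set down on the seats while still held (z of plate_center in the frame of gap_seat below 0.009 m and horizontal distance between plate_center and gap_seat below 0.015 m and contact force between the fingers and plate above 1 N), for 0.1 s.
At the end, for the whole second after the job is handed in: The plate lies flat on both seats of the gap between the lips and cheeks: its centre within 10 mm of the middle of the gap and within 3 mm of its seated height, along the gap within 0.08 rad, tilted less than 0.03 rad, at rest and let go (z of plate_center in the frame of gap_seat between 0.0015 and 0.0075 m and horizontal distance between plate_center and gap_seat below 0.01 m and angle between the x axis of plate_center and the x axis of gap_seat, either way round below 0.08 rad and angle between plate_center's own z axis and vertical below 0.03 rad and contact force between plate and gap above 0.5 N and linear speed of plate below 0.01 m/s); the robot touches nothing.
It fails at once if the bay floor is loaded with 20 N or more through the plate (contact force between plate and bay_floor above 20 N).
It fails at once if the robot pushes on the case itself with 25 N or more (contact force between the arm and case above 25 N).
It fails at once if the plate tips (over 0.5 rad) or falls to the bench (angle between plate_center's own z axis and vertical above 0.5 rad or height (world z) of plate_center below 0.035 m).
It fails at once if the domino is moved or toppled (distance of domino_center from where it was at the start of the episode above 0.012 m or angle between domino_center's own z axis and vertical above 0.3 rad).
It fails at once if the cup or the tape roll is moved more than 20 mm or tipped (distance of any of cup_center, tape_center from where it was at the start of the episode above 0.02 m or angle between cup_center's own z axis and vertical above 0.3 rad).
It also fails if it takes over 64 s, if anything falls off the work surface, if the arm or the gripper's body presses on something with over 40 N, if the wrist force passes 120 N, or if a joint passes its speed limit or range.

### The arm

A 6-joint arm with a two-finger parallel gripper is mounted at the origin on the work surface. World frame = base frame: x ahead of the robot, y to its left, z up, the work surface at z = 0. Lengths are in m, angles in degrees, forces in N, time in s.
With the tool pointing down it reaches from about 0.15 to 0.775 m from the base axis. Payload 6.1 kg.
Tool frame: the origin (TCP) lies where the fingers leave the gripper's body, on its centre line; the fingertips stand 73 mm ahead of it and the grasp point (between the pads) lies 54 mm ahead of it; x points along the fingers, y is the direction in which the jaws open and shut, and the axes are right-handed (so a half turn about x gives the same grasp; the last joint's range is limited). The gripper opens to 85 mm and grips with 20 to 120 N. Pads are 22 mm wide; open, the fingers measure 114 mm over their backs; the gripper's body (76 mm by 85 mm) begins 54 mm behind the grasp point. The pads swing forward as they close: fully open they stand 13 mm farther back than shut.
Start: joints at [76.891, 7.208, -2.269, 80.523, 0, 90], TCP at [0.119, 0.511, 0.304] pointing down, gripper open.
Joint ranges: [-155.77, 155.77], [-54.66, 111.73], [-72.52, 77.12], [-102.08, 115.82], [-83.92, 84.16], [-180, 180]. Speed limits (degrees/s): [136.94, 136.94, 172.46, 180, 180, 180].

### API

Orientations are given as [roll, pitch, yaw] about the fixed x, y, z axes, in that order (R = Rz(yaw) Ry(pitch) Rx(roll)).
In Python, from station import bot gives the robot as it stands.
- The arm moves only by the tool apply_moves, never from a script. Its argument "motion" is a list of rows, each a list of 7 numbers: the turn, a rotation vector about the tool's x, y, z in units of 8 degrees (1.0 is 8 degrees), then the shift along the tool's x, y, z in units of 100 mm (1.0 is 100 mm), then the gripper's target within -1 to 1 (fully open at 1, half-way at 0, shut at -1). A call has 1 to 8 rows; each row shifts and turns the commanded pose from where the row before left it, along the tool's axes as they then stand; what a row does not reach is not made up. A row lasts 1/10 s, in which the tool goes at most 50 mm and 8.59 degrees, less where a joint would pass 70% of its speed; a pose out of reach is approached as far as the arm can. A call with a number of a shift or a turn outside -1 to 1 is refused whole. A call with a gripper value outside its range is refused whole. The fingers move at their own pace and stop on an object; "grip_force" is the grip in N (left out, the last holds). Time passes only in rows, so rows that do not move let the fingers close. It gives the time, the measured TCP pose, the force and the opening at its end, in the units of the state.
- bot.get_obs(): the state, without advancing time (a new reading comes with each control period).
- bot.read_camera(name): name is "side" or "top"; returns a dict with "image" (420x560x3 uint8, red, green, blue), "K" (3x3 intrinsics, pixels), "rvec" (rotation vector, rad) and "tvec" (3), from world to camera coordinates, as OpenCV has them. Camera axes: x right, y down, z forward; pixel columns grow to the right and rows downward; lengths in m; the calibration is good to about 2 mm. A picture is of the moment at which its call begins. There is no depth.
- bot.sign_off(): hands the job in, once; it reports no verdict.
The state is a dict: "time": time; "joints": joint angles; "joint_vel": joint speeds; "joint_torque": joint torques, N m; "position": TCP position; "eef_rot": TCP orientation; "force": force on the tool from outside, world axes, zero at the start; "ft_torque": the same for the moment, N m; "width": finger opening in m.
Only numpy, scipy, OpenCV 4.12 (cv2) and the standard library are available. Lean on these libraries where they do the work, as an engineer would, in place of code of your own. Each camera call takes 0.05 s, during which the arm holds its last target. There are 200 camera calls.

## Working session

There is one attempt and no reset: what is moved stays moved. The work goes in short steps, Python scripts to look and compute and a tool call to move; the robot and the scene stay as the last step left them, time stands still between calls to the robot, and variables do not carry over. Pictures are saved under pics/ and viewed, about 8 in all and at most 12, crops included, and the job is handed in when it is done.

Besides the shell and the picture viewer there is one more tool, called after "Call:" as name([rows], argument=value, ...), one row to a line, values as JSON. apply_moves: Moves the arm, as the interface text tells. Shifts and turns lie within -1 to 1; 1 stands for 100 mm of shift or 8 degrees of turn. Its arguments: {"type":"object","properties":{"motion":{"type":"array"},"grip_force":{"type":"number"}},"required":["motion"]}

```bash
mkdir -p pics
python3 - <<'E'
from station import bot
import cv2
print(bot.get_obs())
for n in("side","top"):
    c=bot.read_camera(n); print(n,c["K"].tolist(),c["rvec"],c["tvec"])
    cv2.imwrite(f"pics/{n}0.png",cv2.resize(c["image"][:,:,::-1],(800,600),interpolation=cv2.INTER_CUBIC))
    cv2.imwrite(f"pics/raw_{n}0.png",c["image"][:,:,::-1])
E
```

```text
{'time': 0.0, 'joints': array([ 7.68898494e+01,  7.24163078e+00, -2.32574089e+00,  8.05248094e+01,
        1.10851316e-03,  9.00014381e+01]), 'joint_vel': array([ 0.01596005, -0.04342958,  0.02929285,  0.02082358,  0.05904074,
       -0.03985013]), 'joint_torque': array([ 1.02146303e-03, -4.35914505e+01,  3.52922523e+01,  1.73767121e-02,
        7.75263970e-05, -9.90476480e-06]), 'position': array([0.11901173, 0.51103135, 0.30313039]), 'eef_rot': array([ -90.68753197,   89.90781225, -103.79912152]), 'force': array([0.08789987, 0.26043889, 0.1202013 ]), 'ft_torque': array([ 0.02500777,  0.02910877, -0.04304416]), 'width': 0.08533178711080484}
side [[546.311352543086, 0.0, 278.21073424749994], [0.0, 546.311352543086, 210.85173058807678], [0.0, 0.0, 1.0]] [ 0.45667041 -2.5540283   1.431773  ] [0.48753791 0.19345755 1.03762218]
top [[386.55385720947504, 0.0, 274.5802563839106], [0.0, 386.55385720947504, 209.6861067547875], [0.0, 0.0, 1.0]] [ 2.12138892 -2.13974679  0.19692371] [-0.03530344  0.55418839  0.74015712]
```

View pics/top0.png

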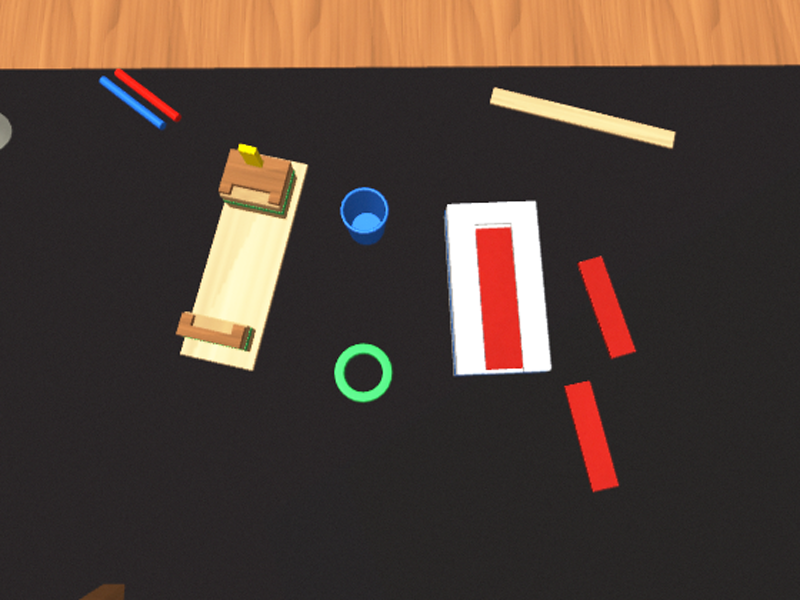

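View pics/side0.png

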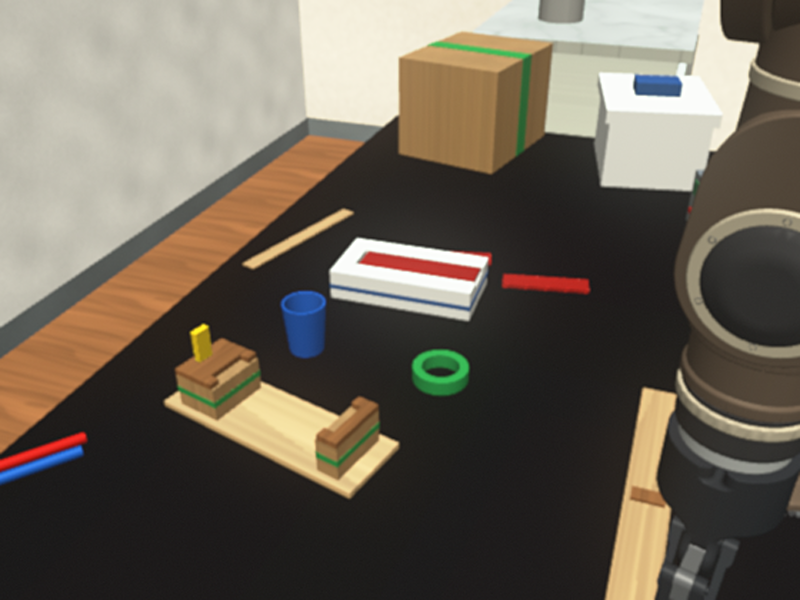

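The top picture shows the candidates: the red plate in the white case's bay at (500,298), two red bars on the bench at (607,307) and (592,437), and a red pen at (147,95). I choose the one in the case, which is the largest. Its open end is at the bottom, near (503,372). The gap is between the towers at (257,180) and (216,330). The close crops follow.

Run:
```python
import cv2,numpy as np
t=cv2.imread("pics/raw_top0.png"); s=cv2.imread("pics/raw_side0.png")
def crop(im,x,y,w,h,f): return cv2.resize(im[y:y+h,x:x+w],None,fx=f,fy=f,interpolation=cv2.INTER_CUBIC)
# top: case origin (305,135) 4x ; gap origin (120,95) 4x
cv2.imwrite("pics/m1.png",np.hstack([crop(t,120,95,100,150,4),crop(t,305,130,100,150,4)]))
# side: gap (110,220) 170x130 4x
cv2.imwrite("pics/m2.png",np.vstack([crop(s,115,225,170,75,4),crop(s,115,225+50,170,75,4)][:1]+[crop(s,220,160,170,72,4)]))
```

```text
(no output)
```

View pics/m1.png

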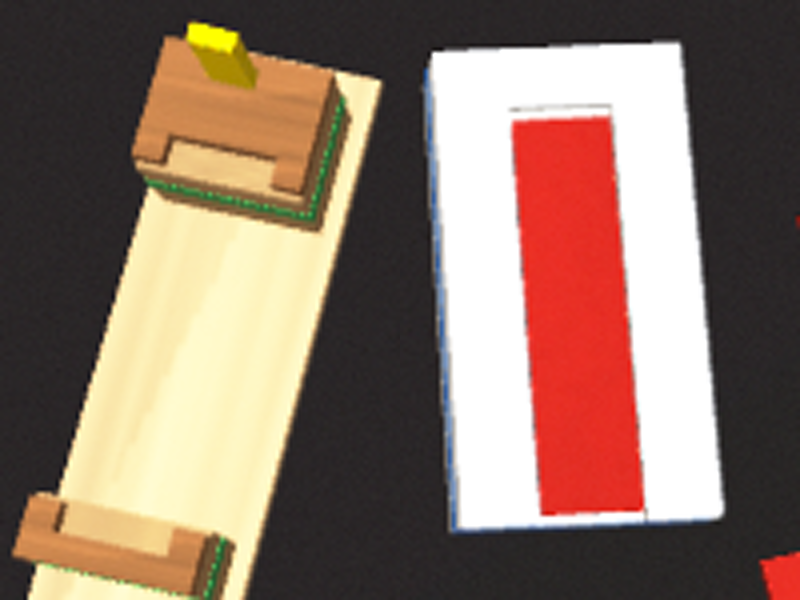

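View pics/m2.png

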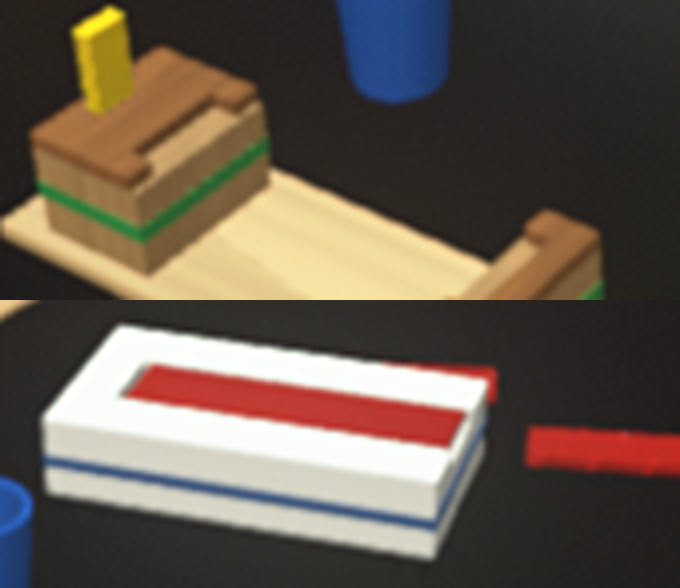

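Crops show the plate in the bay, 54 mm slot, open end at the bottom of the top view (bay ends ≈ (540–645,515)). The gap's inner tower edges are at (135,158), (300,192), (38,493) and (212,535).

```bash
cat > h.py <<'E'
import numpy as np,cv2
from station import bot
CAL={"side":(546.311352543086,278.21073424749994,210.85173058807678,[0.45667041,-2.5540283,1.431773],[0.48753791,0.19345755,1.03762218]),
"top":(386.55385720947504,274.5802563839106,209.6861067547875,[2.12138892,-2.13974679,0.19692371],[-0.03530344,0.55418839,0.74015712])}
def ray(n,p):
    f,cx,cy,r,t=CAL[n]; R=cv2.Rodrigues(np.array(r))[0]
    return -R.T@np.array(t), R.T@np.array([(p[0]-cx)/f,(p[1]-cy)/f,1])
def onz(n,p,z):
    o,d=ray(n,p); return o+d*(z-o[2])/d[2]
def tri(pt,ps):
    A=[];b=[]
    for n,p in(("top",pt),("side",ps)):
        o,d=ray(n,p); d=d/np.linalg.norm(d); M=np.eye(3)-np.outer(d,d); A.append(M);b.append(M@o)
    return np.linalg.lstsq(np.vstack(A),np.hstack(b),rcond=None)[0]
def raw(u,v,ox,oy,f=4): return ((u+.5)/f-.5+ox,(v+.5)/f-.5+oy)
E
python3 - <<'E'
from h import *
np.set_printoptions(precision=4,suppress=True)
print("cams",ray("top",(0,0))[0],ray("side",(0,0))[0])
T=[(432,52),(681,43),(722,518),(453,528)]; S=[(44,120),(120,25),(492,78),(436,185)]
P=np.array([tri(raw(u-400+0,v,305,130) if 0 else raw(u-400,v,305,130),raw(a,b,220,160)) for (u,v),(a,b) in zip(T,S)])
print(P); zt=P[:,2].mean(); print("ztop",zt)
Q=np.array([onz("top",raw(u-400,v,305,130),zt) for u,v in T]); print(Q,Q.mean(0))
print([np.linalg.norm(Q[i]-Q[i-1]) for i in range(4)])
pl=np.array([onz("top",raw(u-400,v,305,130),zt) for u,v in [(512,121),(611,116),(644,511),(541,515)]])
print("plate",pl,pl.mean(0),[np.linalg.norm(pl[i]-pl[i-1]) for i in range(4)])
G=np.array([onz("top",raw(u,v,120,95),.069) for u,v in [(135,158),(300,192),(212,535),(38,493)]])
print("gap",G,G.mean(0),[np.linalg.norm(G[i]-G[i-1]) for i in range(4)])
a=(G[0]+G[1]-G[2]-G[3]); print("gap yaw",np.degrees(np.arctan2(a[1],a[0])))
a=(Q[0]+Q[1]-Q[2]-Q[3]); print("case yaw",np.degrees(np.arctan2(a[1],a[0])))
a=(pl[0]+pl[1]-pl[2]-pl[3]); print("plate yaw",np.degrees(np.arctan2(a[1],a[0])))
n=np.array([onz("top",raw(u,v,120,95),.069) for u,v in [(172,137),(276,157),(168,557),(58,530)]]);print("lips",n,n.mean(0),[np.linalg.norm(n[i]-n[i-1]) for i in range(4)])
print("cup rim",onz("top",(364*.7,211*.7),.085),"tape",onz("top",(363*.7,373*.7),.024),"domino top",onz("top",raw(215,38,120,95),.117))
E
```

```text
cams [ 0.4136 -0.0349  0.827 ] [0.1794 0.9045 0.7082]
[[ 0.6865 -0.1192  0.0749]
 [ 0.6904 -0.2459  0.077 ]
 [ 0.4483 -0.2521  0.0793]
 [ 0.4456 -0.1227  0.0766]]
ztop 0.07695732296209047
[[ 0.6871 -0.1186  0.077 ]
 [ 0.691  -0.2458  0.077 ]
 [ 0.4503 -0.2524  0.077 ]
 [ 0.4466 -0.1224  0.077 ]] [ 0.5687 -0.1848  0.077 ]
[np.float64(0.2404979805131584), np.float64(0.12726842557641427), np.float64(0.24081549219379692), np.float64(0.130047759262855)]
plate [[ 0.6502 -0.1581  0.077 ]
 [ 0.6525 -0.2083  0.077 ]
 [ 0.4539 -0.2149  0.077 ]
 [ 0.4525 -0.165   0.077 ]] [ 0.5523 -0.1866  0.077 ] [np.float64(0.19790284756409057), np.float64(0.050230456704882014), np.float64(0.19866512552010537), np.float64(0.0498610888191987)]
gap [[0.7107 0.2085 0.069 ]
 [0.6917 0.1231 0.069 ]
 [0.5146 0.1615 0.069 ]
 [0.5362 0.2484 0.069 ]] [0.6133 0.1854 0.069 ] [np.float64(0.17898543454159047), np.float64(0.0875624591451961), np.float64(0.18130301476879868), np.float64(0.08952420334071454)]
gap yaw -12.54893850050018
case yaw 1.2205129294659973
plate yaw 1.9534175804025946
lips [[0.722  0.19   0.069 ]
 [0.7108 0.136  0.069 ]
 [0.5038 0.1827 0.069 ]
 [0.5177 0.2375 0.069 ]] [0.6136 0.1865 0.069 ] [np.float64(0.20980690678627584), np.float64(0.05518820523819877), np.float64(0.21215198102504423), np.float64(0.05646944507638341)]
cup rim [ 0.6743 -0.0013  0.085 ] tape [0.4512 0.0029 0.024 ] domino top [0.7536 0.1569 0.117 ]
```

```bash
cat >> h.py <<'E'
from scipy.spatial.transform import Rotation as Ro
def plan(xyz,yaw_y):
    """target TCP, tool pointing down, tool y axis at heading yaw_y (deg); prints tool-frame shift (mm) and rotvec (deg)"""
    o=bot.get_obs(); R=Ro.from_euler('xyz',o["eef_rot"],degrees=True).as_matrix()
    c,s=np.cos(np.radians(yaw_y)),np.sin(np.radians(yaw_y))
    x=np.array([0,0,-1.]); y=np.array([c,s,0]); Rt=np.column_stack([x,y,np.cross(x,y)])
    print("t",round(o["time"],2),"pos",o["position"].round(4),"F",o["force"].round(2),"w",round(o["width"],4),"j",o["joints"].round(1))
    print("y heading",np.degrees(np.arctan2(R[1,1],R[0,1])).round(2),"x",R[:,0].round(4),"z",R[:,2].round(3))
    print("shift now-frame mm",(R.T@(np.array(xyz)-o["position"])*1000).round(1),"target-frame mm",(Rt.T@(np.array(xyz)-o["position"])*1000).round(1),"turn deg",np.degrees(Ro.from_matrix(R.T@Rt).as_rotvec()).round(2))
E
python3 -c "
from h import *
plan([.582,-.1856,.24],91.7);plan([.582,-.1856,.24],-88.3)"
```

```text
t 0.1 pos [0.119  0.5111 0.3032] F [-0.43  0.87  0.77] w 0.085 j [76.9  7.2 -2.3 80.5  0.  90. ]
y heading 76.89 x [-4.0e-04 -1.4e-03 -1.0e+00] z [ 0.974 -0.227 -0.   ]
shift now-frame mm [  64.  -573.4  608.9] target-frame mm [  63.2 -710.1  442.1] turn deg [-1.481e+01 -1.000e-02  8.000e-02]
t 0.1 pos [0.119  0.5111 0.3032] F [-0.43  0.87  0.77] w 0.085 j [76.9  7.2 -2.3 80.5  0.  90. ]
y heading 76.89 x [-4.0e-04 -1.4e-03 -1.0e+00] z [ 0.974 -0.227 -0.   ]
shift now-frame mm [  64.  -573.4  608.9] target-frame mm [  63.2  710.1 -442.1] turn deg [1.6519e+02 1.2000e-01 2.0000e-02]
```

Call:
apply_moves([
  [-0.925,0,0,0,-0.4,0.25,-1],
  [-0.925,0,0,0,-0.4,0.25,-1],
  [0,0,0,0,-0.4,0.25,-1],
  [0,0,0,0,-0.4,0.25,-1],
])

```text
time: 0.5
position: [0.2078, 0.3442, 0.3035]
eef_rot: [-98.9, 90.0, -97.1]
force: [1.4, 0.3, 0.8]
width: 0.028
```

```bash
python3 -c "
from h import *
plan([.582,-.1856,.24],91.7)"
```

```text
t 0.5 pos [0.2078 0.3442 0.3035] F [1.42 0.26 0.84] w 0.028 j [ 58.9  -6.1 -15.7  80.4  -0.   57.1]
y heading 91.78 x [-1.e-04 -5.e-04 -1.e+00] z [ 1.     0.031 -0.   ]
shift now-frame mm [  63.8 -541.1  357.6] target-frame mm [  63.5 -540.7  358.3] turn deg [ 0.08 -0.    0.03]
```

Call:
apply_moves([
  [0,0,0,0,-0.4,0.26,-1],
  [0,0,0,0,-0.4,0.26,-1],
  [0,0,0,0,-0.4,0.26,-1],
  [0,0,0,0,-0.4,0.26,-1],
  [0,0,0,0,-0.4,0.26,-1],
  [0,0,0,0,-0.4,0.26,-1],
  [0,0,0,0,-0.4,0.26,-1],
  [0,0,0,0,-0.4,0.26,-1],
])

```text
time: 1.3
position: [0.4255, 0.0301, 0.3038]
eef_rot: [65.0, 90.0, 66.7]
force: [0.5, 0.9, -0.1]
width: -0.0002
```

Call:
apply_moves([
  [0,0,0,0.1,-0.4,0.25,-1],
  [0,0,0,0.1,-0.4,0.25,-1],
  [0,0,0,0.1,-0.4,0.25,-1],
  [0,0,0,0.1,-0.4,0.25,-1],
  [0,0,0,0.1,-0.4,0.25,-1],
  [0,0,0,0.1,-0.15,0.1,-1],
  [0,0,0,0,0,0,-1],
])

```text
time: 2.0
position: [0.5663, -0.1804, 0.2409]
eef_rot: [161.3, 89.8, 162.8]
force: [-0.4, 0.5, -0.5]
width: -0.0
```

```bash
python3 -c "
from h import *
plan([.582,-.1856,.18],91.7)"
```

```text
t 2.0 pos [ 0.5663 -0.1804  0.2409] F [-0.42  0.52 -0.51] w -0.0 j [-17.7  15.3  -0.3  74.7  -0.  -19.2]
y heading 91.54 x [-0.004   0.0012 -1.    ] z [ 1.     0.027 -0.004]
shift now-frame mm [60.9 -5.7 15.8] target-frame mm [60.9 -5.7 15.5] turn deg [-0.16 -0.23 -0.08]
```

Call:
apply_moves([
  [0,0,0,0.25,-0.06,0.15,-1],
  [0,0,0,0.25,0,0,-1],
  [0,0,0,0.2,0,0,-1],
  [0,0,0,0.05,0,0,-1],
  [0,0,0,0,0,0,-1],
  [0,0,0,0,0,0,-1],
])

```text
time: 2.6
position: [0.5816, -0.1838, 0.1704]
eef_rot: [-14.6, 89.9, -12.9]
force: [-0.3, -0.1, 0.1]
width: -0.0
```

Call:
apply_moves([
  [0,0,0,0.0,0,0,-1],
])

```text
time: 2.7
position: [0.5819, -0.1841, 0.1706]
eef_rot: [-18.1, 89.9, -16.4]
force: [-0.0, 0.7, -0.6]
width: -0.0002
```

Run:
```python
from h import *
for i in range(6): print(bot.get_obs()["force"].round(2), bot.read_camera("top")["image"].shape)
plan([.582,-.1856,.163],91.7)
c=bot.read_camera("side"); cv2.imwrite("pics/s1.png",cv2.resize(c["image"][110:260,200:400,::-1],None,fx=4,fy=4,interpolation=cv2.INTER_CUBIC))
```

```text
[-0.03  0.67 -0.59] (420, 560, 3)
[ 0.96 -0.64  0.27] (420, 560, 3)
[-0.61 -0.55 -0.04] (420, 560, 3)
[ 0.74 -0.09  0.21] (420, 560, 3)
[-0.07 -0.61 -0.14] (420, 560, 3)
[ 0.17  0.33 -0.08] (420, 560, 3)
t 3.0 pos [ 0.5815 -0.1844  0.1692] F [ 0.58 -0.48  0.89] w 0.0003 j [-17.6  18.   -5.7  66.3   0.  -19.3]
y heading 91.69 x [ 4.e-04 -1.e-04 -1.e+00] z [1.    0.029 0.   ]
shift now-frame mm [ 6.2 -1.2  0.5] target-frame mm [ 6.2 -1.2  0.5] turn deg [-0.01  0.02  0.01]
```

View pics/s1.png

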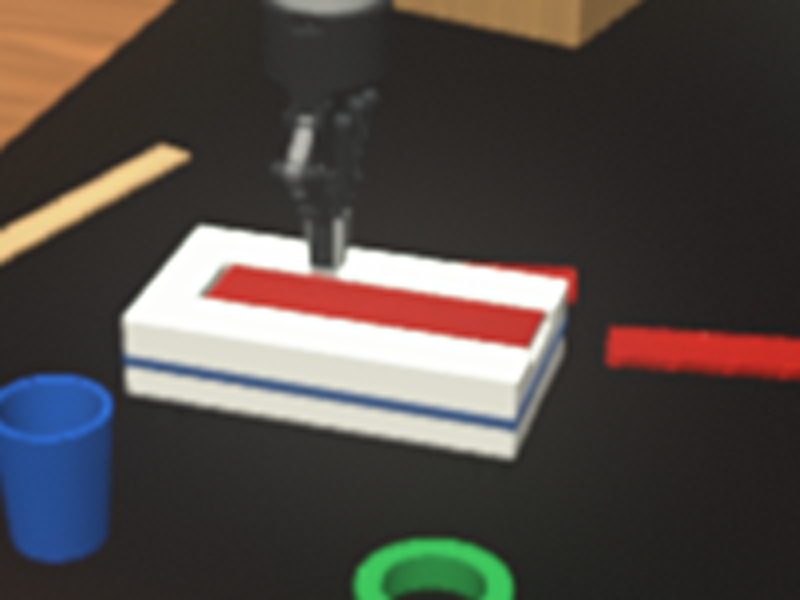

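The side crop shows the closed fingertips (~(325,268)) above the plate, clear of it. I descend slowly.

Call:
apply_moves([
  [0,0,0,0.01,0,0,-1],
  [0,0,0,0.01,0,0,-1],
  [0,0,0,0.01,0,0,-1],
  [0,0,0,0.01,0,0,-1],
  [0,0,0,0.01,0,0,-1],
  [0,0,0,0.01,0,0,-1],
  [0,0,0,0.01,0,0,-1],
  [0,0,0,0,0,0,-1],
])

```text
time: 3.85
position: [0.5813, -0.1843, 0.1617]
eef_rot: [169.6, 90.0, 171.2]
force: [0.2, -0.5, -0.7]
width: -0.0004
```

Call:
apply_moves([
  [0,0,0,0.005,0,0,-1],
  [0,0,0,0.005,0,0,-1],
  [0,0,0,0.005,0,0,-1],
  [0,0,0,0.005,0,0,-1],
  [0,0,0,0.005,0,0,-1],
  [0,0,0,0.005,0,0,-1],
  [0,0,0,0.005,0,0,-1],
  [0,0,0,0.005,0,0,-1],
])

```text
time: 4.65
position: [0.5814, -0.1843, 0.1578]
eef_rot: [115.0, 90.0, 116.7]
force: [0.3, -1.1, -0.0]
width: -0.0005
```

Call:
apply_moves([
  [0,0,0,0.005,0,0,-1],
  [0,0,0,0.005,0,0,-1],
  [0,0,0,0.005,0,0,-1],
  [0,0,0,0.005,0,0,-1],
])

```text
time: 5.05
position: [0.5814, -0.1843, 0.1558]
eef_rot: [-162.8, 90.0, -161.2]
force: [-0.4, -0.9, 0.3]
width: 0.0002
```

Call:
apply_moves([
  [0,0,0,0.005,0,0,-1],
  [0,0,0,0.005,0,0,-1],
  [0,0,0,0.005,0,0,-1],
  [0,0,0,0.005,0,0,-1],
])

```text
time: 5.45
position: [0.5814, -0.1843, 0.1539]
eef_rot: [-122.2, 90.0, -120.5]
force: [-0.5, 0.4, -0.4]
width: 0.0001
```

Call:
apply_moves([
  [0,0,0,0.005,0,0,-1],
  [0,0,0,0.005,0,0,-1],
  [0,0,0,0.005,0,0,-1],
])

```text
time: 5.75
position: [0.5814, -0.1843, 0.1523]
eef_rot: [148.8, 90.0, 150.5]
force: [-0.1, 0.7, -1.1]
width: -0.0002
```

Call:
apply_moves([
  [0,0,0,0.005,0,0,-1],
  [0,0,0,0.005,0,0,-1],
])

```text
time: 5.95
position: [0.5814, -0.1843, 0.1513]
eef_rot: [-128.1, 90.0, -126.4]
force: [-0.0, -0.3, -0.2]
width: -0.0001
```

Call:
apply_moves([
  [0,0,0,0.005,0,0,-1],
  [0,0,0,0.005,0,0,-1],
  [0,0,0,0.005,0,0,-1],
])

```text
time: 6.25
position: [0.5814, -0.1843, 0.1498]
eef_rot: [-149.4, 90.0, -147.7]
force: [0.3, -0.4, 0.2]
width: 0.0001
```

Call:
apply_moves([
  [0,0,0,0.005,0,0,-1],
  [0,0,0,0.005,0,0,-1],
])

```text
time: 6.45
position: [0.5814, -0.1843, 0.149]
eef_rot: [-24.5, 90.0, -22.8]
force: [-0.8, -0.1, 2.2]
width: 0.0003
```

Call:
apply_moves([
  [0,0,0,0.005,0,0,-1],
  [0,0,0,0.005,0,0,-1],
  [0,0,0,0.005,0,0,-1],
])

```text
time: 6.75
position: [0.5814, -0.1843, 0.1475]
eef_rot: [-22.6, 90.0, -21.0]
force: [-0.8, -0.1, 2.1]
width: 0.0001
```

Call:
apply_moves([
  [0,0,0,0.005,0,0,-1],
  [0,0,0,0.004,0,0,-1],
])

```text
time: 6.95
position: [0.5814, -0.1843, 0.1464]
eef_rot: [-125.6, 90.0, -123.9]
force: [-1.4, -0.1, 2.3]
width: 0.0001
```

Call:
apply_moves([
  [0,0,0,0.004,0,0,-1],
  [0,0,0,0.004,0,0,-1],
])

```text
time: 7.15
position: [0.5814, -0.1843, 0.1457]
eef_rot: [-139.9, 90.0, -138.2]
force: [-1.1, 1.4, 2.7]
width: -0.0001
```

Call:
apply_moves([
  [0,0,0,0.004,0,0,-1],
])

```text
time: 7.25
position: [0.5814, -0.1843, 0.1452]
eef_rot: [-177.6, 90.0, -176.0]
force: [-0.8, 0.2, 2.1]
width: 0.0
```

Call:
apply_moves([
  [0,0,0,0.004,0,0,-1],
])

```text
time: 7.35
position: [0.5814, -0.1843, 0.1449]
eef_rot: [-133.4, 90.0, -131.7]
force: [-1.2, 1.3, 2.1]
width: 0.0002
```

Call:
apply_moves([
  [0,0,0,0.004,0,0,-1],
])

```text
time: 7.45
position: [0.5814, -0.1843, 0.1445]
eef_rot: [-29.1, 90.0, -27.5]
force: [-0.7, -0.8, 1.7]
width: -0.0004
```

Call:
apply_moves([
  [0,0,0,0.004,0,0,-1],
])

```text
time: 7.55
position: [0.5814, -0.1843, 0.1441]
eef_rot: [-111.7, 90.0, -110.0]
force: [-0.1, -0.1, 1.6]
width: 0.0003
```

Call:
apply_moves([
  [0,0,0,0.004,0,0,-1],
])

```text
time: 7.65
position: [0.5814, -0.1843, 0.144]
eef_rot: [-23.9, 90.0, -22.2]
force: [-0.8, 0.8, 6.1]
width: 0.0002
```

Call:
apply_moves([
  [0,0,0,0.004,0,0,-1],
])

```text
time: 7.75
position: [0.5814, -0.1843, 0.144]
eef_rot: [-21.2, 90.0, -19.5]
force: [-2.6, 1.0, 8.3]
width: 0.0002
```

Call:
apply_moves([
  [0,0,0,0.003,0,0,-1],
])

```text
time: 7.85
position: [0.5814, -0.1843, 0.144]
eef_rot: [-21.5, 90.0, -19.8]
force: [-3.0, 0.3, 10.1]
width: -0.0001
```

Call:
apply_moves([
  [0,0,0,0,0,-0.01,-1],
  [0,0,0,0,0,-0.02,-1],
  [0,0,0,0,0,-0.02,-1],
])

```text
time: 8.15
position: [0.5775, -0.1847, 0.144]
eef_rot: [-13.4, 89.8, -11.7]
force: [2.7, 0.7, 5.5]
width: -0.0002
```

```bash
cat > img.py <<'E'
import sys
from h import *
n,name=sys.argv[1],sys.argv[2]; x,y,w,h,f=map(int,sys.argv[3:])
c=bot.read_camera(n)["image"][:,:,::-1]; cv2.imwrite(f"pics/raw_{name}.png",c)
cv2.imwrite(f"pics/{name}.png",cv2.resize(c[y:y+h,x:x+w],None,fx=f,fy=f,interpolation=cv2.INTER_CUBIC))
# plate far-end (open side) from red pixels within bay column range
if n=="top":
    r=c.astype(int); m=((r[:,:,2]>150)&(r[:,:,1]<80)).astype(np.uint8); m[:,395:]=0; m[:130]=0; m[:,:320]=0
    ys,xs=np.where(m); print("red rows",ys.min(),ys.max(),"cols",xs.min(),xs.max(),"n",m.sum())
    cs=xs[ys==ys.max()-1]; print("open end",onz("top",(cs.mean(),ys.max()+.5),.071))
o=bot.get_obs(); print(o["force"].round(1),o["position"].round(4))
E
python3 img.py top t2 305 130 100 150 4
```

```text
red rows 163 257 cols 334 357 n 760
open end [ 0.4544392  -0.16830339  0.071     ]
[ 1.5 -0.1  4.7] [ 0.5772 -0.1847  0.144 ]
```

Call:
apply_moves([
  [0,0,0,0.004,0,0,-1],
  [0,0,0,0.004,0,0,-1],
])

```text
time: 8.4
position: [0.5772, -0.1847, 0.1439]
eef_rot: [-16.8, 89.8, -15.1]
force: [-1.2, 1.1, 12.7]
width: 0.0002
```

Call:
apply_moves([
  [0,0,0,0.002,0,0,-1],
])

```text
time: 8.5
position: [0.5772, -0.1847, 0.1439]
eef_rot: [-17.1, 89.8, -15.4]
force: [-0.9, 0.7, 12.8]
width: -0.0
```

Call:
apply_moves([
  [0,0,0,0,0,-0.01,-1],
  [0,0,0,0,0,-0.02,-1],
])

```text
time: 8.7
position: [0.5753, -0.1849, 0.1439]
eef_rot: [-11.8, 89.7, -10.1]
force: [3.7, 0.7, 8.3]
width: 0.0002
```

Call:
apply_moves([
  [0,0,0,0,0,-0.02,-1],
])

```text
time: 8.8
position: [0.5733, -0.185, 0.144]
eef_rot: [-13.7, 89.7, -12.0]
force: [4.0, -0.9, 8.6]
width: -0.0005
```

Call:
apply_moves([
  [0,0,0,0.003,0,-0.02,-1],
  [0,0,0,0,0,-0.02,-1],
  [0,0,0,0,0,-0.02,-1],
])

```text
time: 9.1
position: [0.5675, -0.1853, 0.144]
eef_rot: [-14.7, 89.6, -13.0]
force: [3.5, -0.3, 9.8]
width: -0.0001
```

```bash
python3 img.py top t3 305 130 100 150 4
```

```text
red rows 167 266 cols 334 360 n 940
open end [ 0.43708505 -0.17052571  0.071     ]
[3.4 0.1 9.3] [ 0.5672 -0.1852  0.144 ]
```

Call:
apply_moves([
  [0,0,0,0.001,0,-0.02,-1],
  [0,0,0,0,0,-0.02,-1],
  [0,0,0,0,0,-0.02,-1],
  [0,0,0,0,0,-0.02,-1],
])

```text
time: 9.55
position: [0.5596, -0.1856, 0.144]
eef_rot: [-14.9, 89.6, -13.2]
force: [3.9, -0.1, 10.2]
width: -0.0
```

Call:
apply_moves([
  [0,0,0,0.001,0,-0.02,-1],
  [0,0,0,0,0,-0.02,-1],
  [0,0,0,0,0,-0.02,-1],
  [0,0,0,0,0,-0.02,-1],
])

```text
time: 9.95
position: [0.5517, -0.1858, 0.1439]
eef_rot: [-14.8, 89.6, -13.1]
force: [3.7, 0.1, 9.9]
width: -0.0003
```

Steady. I continue dragging at about 10 N.

Call:
apply_moves([
  [0,0,0,0.001,0,-0.02,-1],
  [0,0,0,0,0,-0.02,-1],
  [0,0,0,0,0,-0.02,-1],
  [0,0,0,0,0,-0.02,-1],
  [0,0,0,0,0,-0.02,-1],
  [0,0,0,0,0,-0.02,-1],
])

```text
time: 10.55
position: [0.5399, -0.1862, 0.1439]
eef_rot: [-15.1, 89.6, -13.4]
force: [4.4, 1.0, 11.4]
width: -0.0002
```

Call:
apply_moves([
  [0,0,0,0.001,0,-0.02,-1],
  [0,0,0,0,0,-0.02,-1],
  [0,0,0,0,0,-0.02,-1],
  [0,0,0,0,0,-0.02,-1],
  [0,0,0,0,0,-0.02,-1],
])

```text
time: 11.05
position: [0.53, -0.1865, 0.1439]
eef_rot: [-15.3, 89.6, -13.6]
force: [4.1, 1.0, 12.2]
width: -0.0001
```

```bash
python3 img.py top t4 305 150 100 150 4
```

```text
red rows 185 285 cols 335 364 n 1413
open end [ 0.40088594 -0.17772206  0.071     ]
[ 3.4  0.5 11.5] [ 0.5297 -0.1865  0.1439]
```

View pics/t4.png

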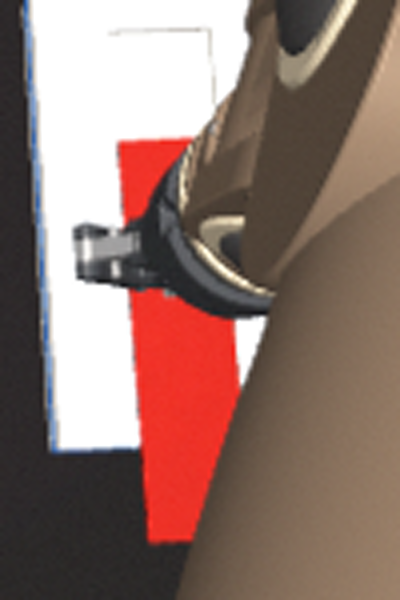

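Run:
```python
from h import *
for p in [(150,543),(118,142),(190,542),(53,451),(140,449)]: print(p,onz("top",raw(*p,305,150),.0711).round(4))
```

```text
(150, 543) [ 0.4012 -0.1683  0.0711]
(118, 142) [ 0.5992 -0.1602  0.0711]
(190, 542) [ 0.4015 -0.1876  0.0711]
(53, 451) [ 0.4454 -0.123   0.0711]
(140, 449) [ 0.446  -0.1653  0.0711]
```

The crop shows the plate's end at (150,543) and the case edge at (140,449), so the overhang is about 45 mm and the plate tracks the fingers. 30 mm more to go.

Call:
apply_moves([
  [0,0,0,-0.001,0,-0.02,-1],
  [0,0,0,0,0,-0.02,-1],
  [0,0,0,0,0,-0.02,-1],
  [0,0,0,0,0,-0.02,-1],
  [0,0,0,0,0,-0.02,-1],
])

```text
time: 11.6
position: [0.5199, -0.1868, 0.1439]
eef_rot: [-15.6, 89.6, -13.9]
force: [5.0, 0.5, 10.2]
width: 0.0
```

Call:
apply_moves([
  [0,0,0,0,0,-0.02,-1],
  [0,0,0,0,0,-0.02,-1],
  [0,0,0,0,0,-0.02,-1],
  [0,0,0,0,0,-0.02,-1],
  [0,0,0,0,0,-0.02,-1],
])

```text
time: 12.1
position: [0.5099, -0.1871, 0.1439]
eef_rot: [-16.0, 89.6, -14.3]
force: [4.9, 0.8, 10.5]
width: -0.0005
```

Call:
apply_moves([
  [0,0,0,0,0,-0.02,-1],
  [0,0,0,0,0,-0.02,-1],
  [0,0,0,0,0,-0.02,-1],
  [0,0,0,0,0,-0.02,-1],
  [0,0,0,0,0,-0.02,-1],
  [0,0,0,0,0,0,-1],
])

```text
time: 12.7
position: [0.4997, -0.1875, 0.1439]
eef_rot: [-17.2, 89.6, -15.5]
force: [3.4, 0.7, 11.3]
width: 0.0001
```

Call:
apply_moves([
  [0,0,0,-0.02,0,0,-1],
  [0,0,0,-0.05,0,0,-1],
  [0,0,0,-0.2,0,0,-1],
  [0,0,0,-0.3,0,0,-1],
  [0,0,0,-0.3,0,0,1],
  [0,0,0,0,0,0,1],
])

```text
time: 13.3
position: [0.4985, -0.1873, 0.2321]
eef_rot: [-24.2, 89.7, -22.5]
force: [0.7, -0.7, 0.4]
width: 0.0282
```

```bash
python3 img.py top t5 305 150 100 150 4; python3 -c "
from h import *
plan([.41,-.1885,.18],91.7)"
```

```text
red rows 199 301 cols 336 368 n 1994
open end [ 0.37079345 -0.19268193  0.071     ]
[ 0.7  0.7 -0.1] [ 0.498  -0.1871  0.2299]
t 13.35 pos [ 0.498  -0.1871  0.2299] F [ 0.72  0.7  -0.1 ] w 0.0354 j [-20.6   8.4 -10.1  71.3  -0.  -22.3]
y heading 91.69 x [ 0.0023 -0.0011 -1.    ] z [1.    0.029 0.002]
shift now-frame mm [ 49.7   1.2 -88.1] target-frame mm [ 49.9   1.2 -88. ] turn deg [-0.01  0.13  0.07]
```

View pics/t5.png

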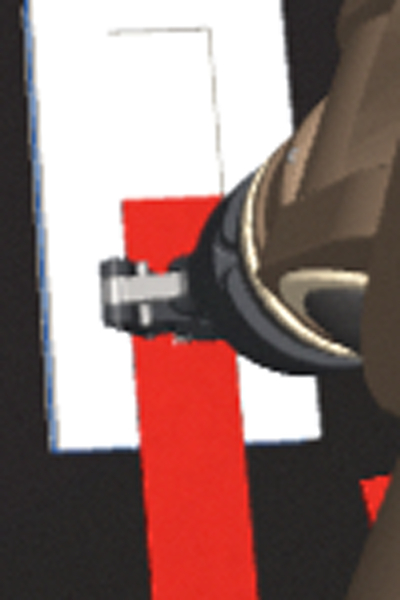

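Run:
```python
from h import *
q=[onz("top",raw(*p,305,150),.0711) for p in [(122,200),(222,196),(244,440),(141,446),(152,598),(258,598)]]
for a in q: print(a.round(4))
from math import atan2,degrees
for i,j in((0,3),(0,4),(1,2),(1,5)): d=q[i]-q[j]; print(degrees(atan2(d[1],d[0])))
```

```text
[ 0.5694 -0.1611  0.0711]
[ 0.5711 -0.2112  0.0711]
[ 0.4499 -0.216   0.0711]
[ 0.4475 -0.1658  0.0711]
[ 0.3754 -0.1683  0.0711]
[ 0.375  -0.2189  0.0711]
2.2212792872933393
2.1170934823893965
2.287060855260742
2.2527872080080815
```

```bash
python3 -c "
from h import *
plan([.42,-.192,.20],92.2)"
```

```text
t 13.35 pos [ 0.498  -0.1871  0.2299] F [ 0.72  0.7  -0.1 ] w 0.0354 j [-20.6   8.4 -10.1  71.3  -0.  -22.3]
y heading 91.69 x [ 0.0023 -0.0011 -1.    ] z [1.    0.029 0.002]
shift now-frame mm [ 29.8  -2.6 -78.1] target-frame mm [ 29.9  -1.9 -78.1] turn deg [-0.51  0.13  0.07]
```

Call:
apply_moves([
  [-0.06,0,0,0,-0.01,-0.3,1],
  [0,0,0,0,-0.01,-0.3,1],
  [0,0,0,0.3,0,-0.18,1],
  [0,0,0,0,0,0,1],
])

```text
time: 13.75
position: [0.4149, -0.1901, 0.1938]
eef_rot: [154.7, 89.4, 156.8]
force: [0.3, -0.6, -0.5]
width: 0.0856
```

```bash
python3 -c "
from h import *
plan([.42,-.192,.118],92.2)"
```

```text
t 13.75 pos [ 0.4149 -0.1901  0.1938] F [ 0.26 -0.62 -0.52] w 0.0856 j [-24.6   1.6 -22.3  66.7  -0.  -26.7]
y heading 92.09 x [-0.0089  0.0038 -1.    ] z [ 0.999  0.037 -0.009]
shift now-frame mm [75.8 -2.4  5.7] target-frame mm [75.8 -2.1  5. ] turn deg [-0.1  -0.5  -0.24]
```

Call:
apply_moves([
  [0,0,0,0.2,-0.02,0.05,1],
  [0,0,0,0.2,0,0,1],
  [0,0,0,0.2,0,0,1],
  [0,0,0,0.1,0,0,1],
  [0,0,0,0,0,0,1],
  [0,0,0,0,0,0,1],
])

```text
time: 14.35
position: [0.4252, -0.1934, 0.1289]
eef_rot: [11.5, 90.0, 13.7]
force: [-0.3, 0.3, 0.3]
width: 0.0856
```

```bash
python3 img.py side s6 230 120 180 135 4; python3 -c "
from h import *
plan([.42,-.192,.118],92.2)"
```

```text
[ 0.9 -1.5 -0.7] [ 0.4253 -0.1935  0.1293]
t 14.4 pos [ 0.4253 -0.1935  0.1293] F [ 0.89 -1.46 -0.66] w 0.0854 j [-24.5   4.6 -27.6  57.8   0.  -26.6]
y heading 92.18 x [ 9.e-04 -4.e-04 -1.e+00] z [0.999 0.038 0.001]
shift now-frame mm [11.3  1.7 -5.3] target-frame mm [11.3  1.7 -5.3] turn deg [-0.02  0.05  0.02]
```

View pics/s6.png

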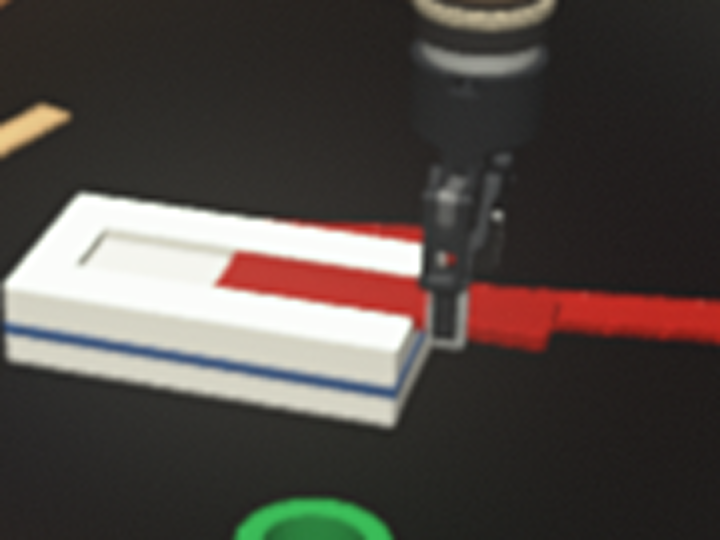

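The side crop shows the open fingers (~(445,310)) straddling the overhanging plate just outside the case edge. I finish the descent and close.

Call:
apply_moves([
  [0,0,0,0,0.015,-0.05,1],
  [0,0,0,0.06,0,0,1],
  [0,0,0,0.05,0,0,1],
  [0,0,0,0,0,0,0.3],
  [0,0,0,0,0,0,0.3],
], grip_force=90)

```text
time: 14.9
position: [0.4194, -0.1919, 0.1172]
eef_rot: [154.3, 90.0, 156.5]
force: [0.7, 0.3, -0.1]
width: 0.0592
```

Call:
apply_moves([
  [0,0,0,0,0,0,-1],
  [0,0,0,0,0,0,-1],
  [0,0,0,0,0,0,-1],
  [0,0,0,0,0,0,-1],
  [0,0,0,0,0,0,-1],
  [0,0,0,0,0,0,-1],
  [0,0,0,0,0,0,-1],
])

```text
time: 15.6
position: [0.4196, -0.1921, 0.1176]
eef_rot: [-52.5, 90.0, -50.3]
force: [-1.4, 0.2, 5.6]
width: 0.0484
```

```bash
python3 -c "
from h import *
plan([.42,-.192,.118],92.2)"
```

```text
t 15.6 pos [ 0.4196 -0.1921  0.1176] F [-1.43  0.18  5.59] w 0.0484 j [-24.6   4.5 -29.2  56.2  -0.  -26.8]
y heading 92.17 x [ 2.e-04 -2.e-04 -1.e+00] z [0.999 0.038 0.   ]
shift now-frame mm [-0.4  0.   0.4] target-frame mm [-0.4  0.   0.4] turn deg [-0.03  0.01  0.01]
```

Call:
apply_moves([
  [0,0,0,-0.02,0,0,-1],
  [0,0,0,-0.04,0,0,-1],
  [0,0,0,-0.08,0,0,-1],
  [0,0,0,-0.15,0,0,-1],
  [0,0,0,-0.2,0,0,-1],
  [0,0,0,-0.2,0,0,-1],
  [0,0,0,-0.1,0,0,-1],
  [0,0,0,0,0,0,-1],
])

```text
time: 16.4
position: [0.4203, -0.1923, 0.1978]
eef_rot: [-27.0, 89.8, -24.9]
force: [0.2, 0.4, -3.8]
width: 0.0481
```

Call:
apply_moves([
  [0,0,0,-0.2,0,0,-1],
  [0,0,0,-0.2,0,0,-1],
  [0,0,0,-0.1,0,0,-1],
  [0,0,0,0,0,0,-1],
  [0,0,0,0,0,0,-1],
])

```text
time: 16.9
position: [0.4193, -0.1919, 0.2453]
eef_rot: [153.4, 89.9, 155.5]
force: [0.1, -0.5, -4.6]
width: 0.0483
```

```bash
python3 img.py side s7 200 60 200 150 4; python3 -c "
from h import *
y=np.radians(-12.5);c=np.array([.6135,.186]);t=c-.0506*np.array([np.cos(y),np.sin(y)]);print(t)
plan([*t,.23],77.5)"
```

```text
[ 0.8  0.4 -3.8] [ 0.4192 -0.1918  0.2451]
[0.56409942 0.19695184]
t 16.95 pos [ 0.4192 -0.1918  0.2451] F [ 0.79  0.4  -3.83] w 0.0483 j [-24.6   0.8 -16.6  72.7  -0.  -26.8]
y heading 92.17 x [-1.6e-03  7.0e-04 -1.0e+00] z [ 0.999  0.038 -0.002]
shift now-frame mm [ 15.2 383.  159.6] target-frame mm [ 15.1 410.9  57.4] turn deg [14.67 -0.09 -0.03]
```

View pics/s7.png

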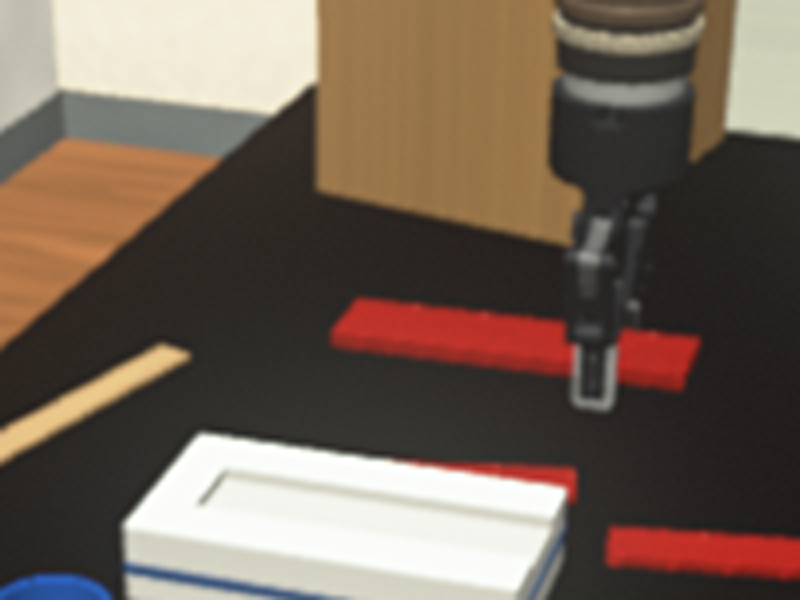

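The side crop shows the plate lifted clear and held about level (ends at (334,328) and (688,372)). I check its tilt numerically.

Run:
```python
from h import *
n=np.array([-np.sin(np.radians(2.2)),np.cos(np.radians(2.2)),0]); p0=np.array([.4193,-.1919,.19])
for nm,p,s in [("near bottomL",(333,345),1),("near topL",(334,328),1),("near bottomR",(684,389),1),("near topR",(687,371),1),("far topL",(357,299),-1),("far topR",(699,338),-1)]:
    o,d=ray("side",raw(*p,200,60)); q=p0+s*.025*n; t=((q-o)@n)/(d@n); print(nm,(o+t*d).round(4))
```

```text
near bottomL [ 0.568  -0.1612  0.1884]
near topL [ 0.5674 -0.1612  0.199 ]
near bottomR [ 0.3684 -0.1688  0.1901]
near topR [ 0.3677 -0.1689  0.2009]
far topL [ 0.5713 -0.2111  0.1958]
far topR [ 0.3714 -0.2188  0.1984]
```

Call:
apply_moves([
  [0.3,0,0,0,0.1,0.02,-1],
  [0.4,0,0,0,0.2,0.03,-1],
  [0.4,0,0,0,0.3,0.04,-1],
  [0.4,0,0,0,0.3,0.04,-1],
  [0.334,0,0,0,0.35,0.05,-1],
  [0,0,0,0,0.35,0.05,-1],
  [0,0,0,0,0.35,0.05,-1],
  [0,0,0,0,0.35,0.05,-1],
])

```text
time: 17.75
position: [0.4856, 0.0315, 0.2451]
eef_rot: [-167.3, 89.9, -179.8]
force: [0.6, -0.9, -2.6]
width: 0.0482
```

Call:
apply_moves([
  [0,0,0,0,0.35,0.05,-1],
  [0,0,0,0,0.35,0.05,-1],
  [0,0,0,0,0.35,0.05,-1],
  [0,0,0,0,0.25,0.03,-1],
  [0,0,0,0,0.15,0,-1],
  [0,0,0,0,0.05,0,-1],
  [0,0,0,0,0,0,-1],
  [0,0,0,0,0,0,-1],
])

```text
time: 18.55
position: [0.5354, 0.1716, 0.2462]
eef_rot: [-123.3, 90.0, -135.9]
force: [0.4, -0.3, -2.7]
width: 0.0484
```

```bash
python3 -c "
from h import *
plan([.5641,.1970,.23],77.5)"
```

```text
t 18.55 pos [0.5354 0.1716 0.2462] F [ 0.42 -0.27 -2.67] w 0.0484 j [17.8 11.6 -4.3 74.2 -0.  30.3]
y heading 77.45 x [-6.e-04 -6.e-04 -1.e+00] z [ 0.976 -0.217 -0.   ]
shift now-frame mm [16.2 31.  22.5] target-frame mm [16.2 31.  22.5] turn deg [-0.05 -0.03  0.04]
```

Call:
apply_moves([
  [0,0,0,0.05,0.1,0.08,-1],
  [0,0,0,0.15,0.15,0.1,-1],
  [0,0,0,0.2,0.06,0.045,-1],
  [0,0,0,0.2,0,0,-1],
  [0,0,0,0.1,0,0,-1],
  [0,0,0,0,0,0,-1],
  [0,0,0,0,0,0,-1],
])

```text
time: 19.25
position: [0.5647, 0.1977, 0.177]
eef_rot: [29.2, 90.0, 16.7]
force: [-0.3, -0.5, -2.1]
width: 0.048
```

Run:
```python
from h import *
plan([.5641,.1970,.166],77.5)
t=bot.read_camera("top")["image"][:,:,::-1]; s=bot.read_camera("side")["image"][:,:,::-1]
f=lambda im,x,y,w,h:cv2.resize(im[y:y+h,x:x+w],None,fx=4,fy=4,interpolation=cv2.INTER_CUBIC)
cv2.imwrite("pics/m3.png",np.vstack([f(t,110,95,200,0+75)[:0] if 0 else np.hstack([f(t,115,95,100,150),f(s,115,195,100,150)])]))
cv2.imwrite("pics/raw_s8.png",s);cv2.imwrite("pics/raw_t8.png",t)
```

```text
t 19.25 pos [0.5647 0.1977 0.177 ] F [-0.3  -0.53 -2.1 ] w 0.048 j [19.3 16.6 -6.6 66.8 -0.  31.8]
y heading 77.46 x [ 5.e-04  2.e-04 -1.e+00] z [ 0.976 -0.217  0.   ]
shift now-frame mm [11.  -0.8 -0.5] target-frame mm [11.  -0.8 -0.5] turn deg [-0.04  0.03 -0.01]
```

View pics/m3.png

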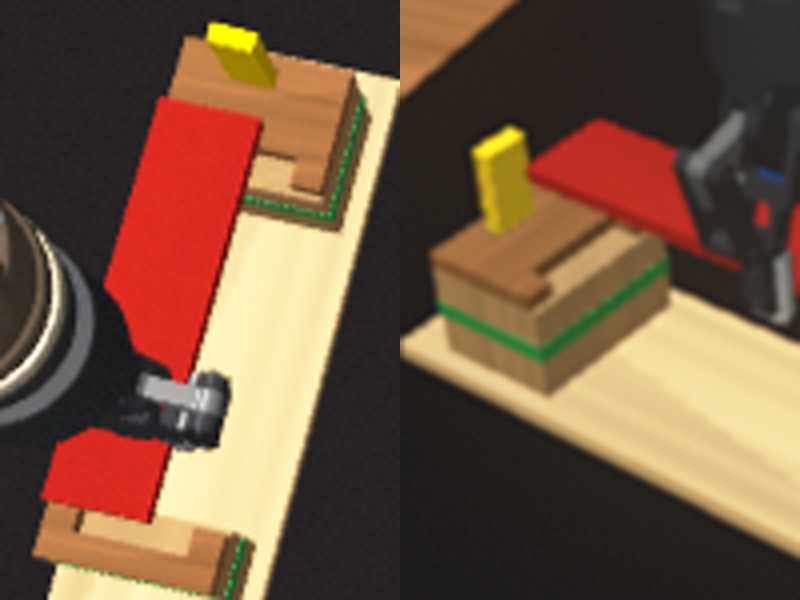

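The view shows the plate above the gap, with corners at (163,97), (262,122), (153,521) and (41,499) in the top crop.

Run:
```python
from h import *
for zs in ([.1295,.1295,.1315,.1315],):
    q=np.array([onz("top",raw(*p,115,95),z) for p,z in zip([(163,97),(262,122),(153,521),(41,499)],zs)])
    print(q.round(4),q.mean(0).round(4)); d=q[0]+q[1]-q[2]-q[3]; print(np.degrees(np.arctan2(d[1],d[0])),np.linalg.norm(d)/2)
```

```text
[[0.7177 0.1867 0.1295]
 [0.7047 0.139  0.1295]
 [0.5129 0.1813 0.1315]
 [0.5234 0.2326 0.1315]] [0.6147 0.1849 0.1305]
-12.855214464052633 0.1980210283414681
```

Call:
apply_moves([
  [0,0,0,0.05,0.006,-0.012,-1],
  [0,0,0,0.1,0,0,-1],
  [0,0,0,0.1,0,0,-1],
  [0,0,0,0.1,0,0,-1],
  [0,0,0,0.05,0,0,-1],
  [0,0,0,0.02,0,0,-1],
  [0,0,0,0,0,0,-1],
  [0,0,0,0,0,0,-1],
])

```text
time: 20.15
position: [0.5636, 0.1989, 0.1347]
eef_rot: [30.0, 90.0, 17.5]
force: [-0.3, 0.5, -1.3]
width: 0.0479
```

Run:
```python
from h import *
plan([.5636,.1975,.1155],77.4)
t=bot.read_camera("top")["image"][:,:,::-1]; s=bot.read_camera("side")["image"][:,:,::-1]
f=lambda im,x,y,w,h:cv2.resize(im[y:y+h,x:x+w],None,fx=4,fy=4,interpolation=cv2.INTER_CUBIC)
cv2.imwrite("pics/m4.png",np.hstack([f(t,115,95,100,150),f(s,150,220,100,150)]))
```

```text
t 20.15 pos [0.5636 0.1989 0.1347] F [-0.29  0.5  -1.32] w 0.0479 j [ 19.4  17.8 -10.5  61.7  -0.   31.9]
y heading 77.5 x [ 5.e-04  1.e-04 -1.e+00] z [ 0.976 -0.216  0.   ]
shift now-frame mm [19.2 -1.3  0.2] target-frame mm [19.2 -1.3  0.3] turn deg [ 0.1   0.02 -0.01]
```

View pics/m4.png

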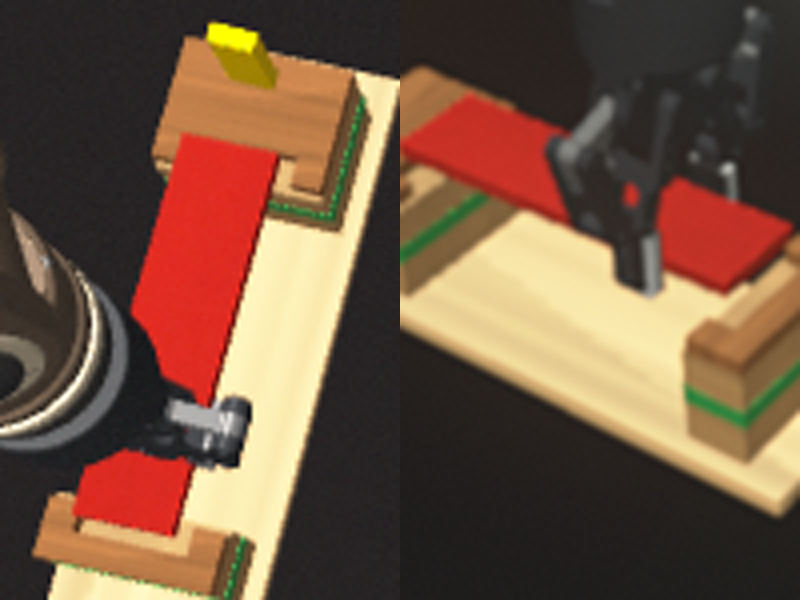

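Run:
```python
from h import *
q=np.array([onz("top",raw(*p,115,95),z) for p,z in zip([(181,135),(279,155),(178,535),(74,515)],[.0875,.0875,.089,.089])])
print(q.round(4),q.mean(0).round(4)); d=q[0]+q[1]-q[2]-q[3]; print(np.degrees(np.arctan2(d[1],d[0])),np.linalg.norm(d)/2)
```

```text
[[0.7156 0.1901 0.0875]
 [0.7046 0.1404 0.0875]
 [0.5121 0.1822 0.089 ]
 [0.5222 0.2326 0.089 ]] [0.6137 0.1863 0.0882]
-12.333452559688256 0.19752412833688365
```

Centred within about 1 mm. I lower slowly.

Call:
apply_moves([
  [0,0,0,0.03,-0.004,0,-1],
  [0,0,0,0.03,0,0,-1],
  [0,0,0,0.02,0,0,-1],
  [0,0,0,0.01,0,0,-1],
  [0,0,0,0.01,0,0,-1],
  [0,0,0,0.01,0,0,-1],
])

```text
time: 20.85
position: [0.5634, 0.1984, 0.1233]
eef_rot: [47.9, 90.0, 35.4]
force: [-0.4, -0.5, -2.1]
width: 0.0477
```

Call:
apply_moves([
  [0,0,0,0.01,0,0,-1],
  [0,0,0,0.01,0,0,-1],
  [0,0,0,0.01,0,0,-1],
  [0,0,0,0.01,0,0,-1],
])

```text
time: 21.25
position: [0.5634, 0.1984, 0.1193]
eef_rot: [8.3, 90.0, -4.2]
force: [-0.5, -0.8, -2.2]
width: 0.0481
```

Call:
apply_moves([
  [0,0,0,0.01,0,0,-1],
  [0,0,0,0.005,0,0,-1],
  [0,0,0,0.005,0,0,-1],
])

```text
time: 21.55
position: [0.5633, 0.1984, 0.1173]
eef_rot: [-163.4, 90.0, -175.9]
force: [-0.7, 0.4, -3.0]
width: 0.0481
```

Call:
apply_moves([
  [0,0,0,0.005,0,0,-1],
  [0,0,0,0.005,0,0,-1],
])

```text
time: 21.75
position: [0.5634, 0.1984, 0.1164]
eef_rot: [-0.4, 90.0, -12.9]
force: [0.1, -0.3, -3.0]
width: 0.048
```

Call:
apply_moves([
  [0,0,0,0.005,0,0,-1],
])

```text
time: 21.85
position: [0.5634, 0.1984, 0.116]
eef_rot: [16.1, 90.0, 3.6]
force: [0.3, 0.0, -2.3]
width: 0.0485
```

Call:
apply_moves([
  [0,0,0,0.005,0,0,-1],
  [0,0,0,0.005,0,0,-1],
])

```text
time: 22.05
position: [0.5634, 0.1984, 0.1157]
eef_rot: [28.1, 90.0, 15.6]
force: [-4.3, -1.0, 6.7]
width: 0.0481
```

Call:
apply_moves([
  [0,0,0,0.005,0,0,-1],
  [0,0,0,0.005,0,0,-1],
])

```text
time: 22.25
position: [0.5634, 0.1984, 0.1157]
eef_rot: [29.2, 89.9, 16.7]
force: [-6.1, -1.5, 13.2]
width: 0.0482
```

Call:
apply_moves([
  [0,0,0,-0.006,0,0,-1],
  [0,0,0,-0.006,0,0,-1],
])

```text
time: 22.45
position: [0.5634, 0.1984, 0.1157]
eef_rot: [29.3, 90.0, 16.8]
force: [-1.9, 0.3, 0.3]
width: 0.0479
```

Call:
apply_moves([
  [0,0,0,0,0,0,0.4],
  [0,0,0,0,0,0,0.7],
  [0,0,0,0,0,0,0.8],
  [0,0,0,0,0,0,0.8],
])

```text
time: 22.85
position: [0.5635, 0.1984, 0.115]
eef_rot: [-8.2, 90.0, -20.7]
force: [0.5, 1.0, 0.4]
width: 0.0767
```

Call:
apply_moves([
  [0,0,0,-0.05,0,0,0.8],
  [0,0,0,-0.1,0,0,0.8],
  [0,0,0,-0.3,0,0,0.8],
  [0,0,0,-0.4,0,0,0.8],
  [0,0,0,-0.4,0,-0.2,0.8],
  [0,0,0,0,0,-0.4,0.8],
  [0,0,0,0,0,-0.4,0.8],
  [0,0,0,0,0,0,0.8],
])

```text
time: 23.65
position: [0.4622, 0.2204, 0.2418]
eef_rot: [104.1, 90.0, 91.8]
force: [-0.6, -0.8, -0.6]
width: 0.0772
```

Run:
```python
from h import *
o=bot.get_obs(); print(o["time"],o["position"],o["force"],o["width"])
t=bot.read_camera("top")["image"][:,:,::-1]; s=bot.read_camera("side")["image"][:,:,::-1]
f=lambda im,x,y,w,h:cv2.resize(im[y:y+h,x:x+w],None,fx=4,fy=4,interpolation=cv2.INTER_CUBIC)
cv2.imwrite("pics/m5.png",np.hstack([f(t,115,95,80,150),f(s,140,215,120,150)]))
```

```text
23.65 [0.46216305 0.22039487 0.24183323] [-0.60909248 -0.76162959 -0.5818646 ] 0.07720232577951927
```

View pics/m5.png

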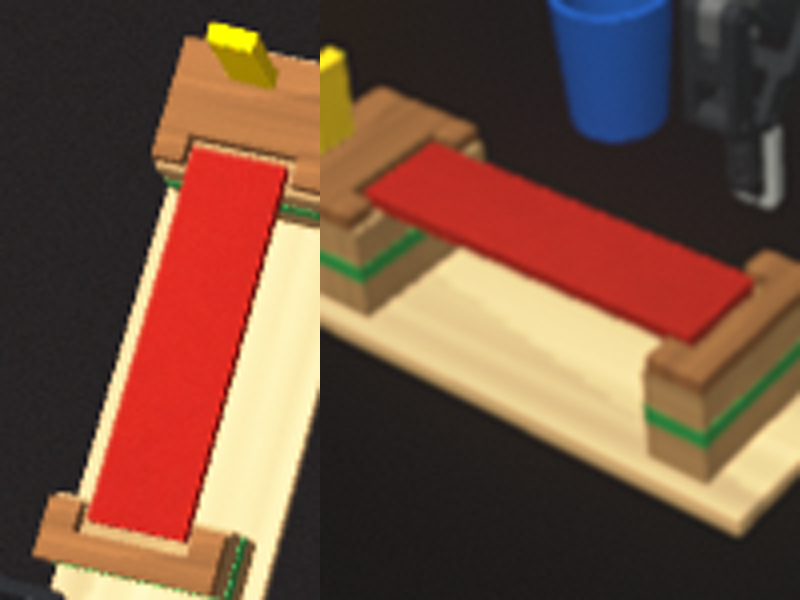

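The plate sits flush in both seats, corners at (192,145), (288,168), (187,543) and (88,520). The domino and the cup look untouched. I'll check the numbers and hand in.

Run:
```python
from h import *
q=np.array([onz("top",raw(*p,115,95),.069) for p in [(192,145),(288,168),(187,543),(88,520)]])
d=q[0]+q[1]-q[2]-q[3]; print(q.mean(0).round(4),np.degrees(np.arctan2(d[1],d[0])),np.linalg.norm(d)/2)
print(bot.get_obs()["joint_vel"].round(2)); print(bot.sign_off())
```

```text
[0.614  0.1865 0.069 ] -12.550830697176151 0.199321428678476
[-1.04  1.82  1.2  -0.5  -0.12 -0.09]
the job is handed in; nothing more can be done
None
```

The red plate is in the gap between the two towers, let go, and the job is handed in; no verdict came back. It took about 24 s of the 64 s.

**Sliding out:** I pressed on the plate with closed fingertips. The case sank about 5 mm to its stop, and I dragged the plate about 75 mm past the open edge. The press was mostly 8 to 12 N, with readings up to 12.8 N. On the first few millimetres it dropped to about 5 N, and I pressed harder before going on.

**Carrying and seating:** I pinched the plate, carried it level to within about 0.01 rad, and lowered it onto the seats while still held. It made contact at the expected height, and the contact force peaked at about 13 N. I then eased the load off, opened the fingers and backed away.

**Last checks:**
- **Position:** the plate's centre measures within about 1 mm of the gap's middle. Its yaw is -12.55°, against -12.5° to -12.9° measured for the gap.
- **Height and tilt:** I judged these by eye from the last pictures, where the plate lies flush in both seats. I did not measure them.
- **Other things:** the domino and the cup look unmoved in the last picture. The tape roll was not in that crop, so I did not recheck it; the plate and gripper passed well above it.
- **Disagreement:** no check failed. The arm still showed joint speeds of up to about 2 degrees/s when I handed in, well clear of the plate and tower.

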